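# Draw the dropped pot ring out from behind the wire guard

## Robot

A 7-joint arm with a two-finger parallel gripper is mounted at the origin on the work surface. World frame = base frame: x ahead of the robot, y to its left, z up, the work surface at z = 0. Lengths are in m, angles in degrees, forces in N, time in s.
With the tool pointing down it reaches from about 0.425 to 1.025 m from the base axis. Payload 9.4 kg.
Tool frame: the origin (TCP) lies midway between the tips of the shut fingers; the grasp point (between the pads) lies 19 mm behind it; z points along the fingers, y is the line along which they close (so a half turn about z gives the same grasp; the last joint's range is limited). The gripper opens to 85 mm and grips with 20 to 120 N. Pads are 22 mm wide; open, the fingers measure 114 mm over their backs; the gripper's body (76 mm by 85 mm) begins 54 mm behind the grasp point. The pads swing forward as they close: fully open they stand 13 mm farther back than shut.
Start: joints at [-81.457, 34.337, -0.143, 91.639, 0.103, 54.024, -4.572], TCP at [0.162, 0.707, 0.231] pointing down, gripper open.
Joint ranges: [-147.43, 147.43], [-19.82, 112.94], [-74.19, 73.91], [6.32, 146.72], [-59.91, 239.91], [6.04, 106.73], [-150.56, 150.56]. Speed limits (degrees/s): [127.2, 127.2, 172.46, 172.46, 180, 180, 180].

## Interface

Orientations are given as [roll, pitch, yaw] about the fixed x, y, z axes, in that order (R = Rz(yaw) Ry(pitch) Rx(roll)).
In Python, from station import robot gives the robot as it stands.
- The arm moves only by the shell command python3 nudge.py 'ROWS'. ROWS is a JSON list of rows, 1 to 8 of them, each of 5 numbers: the finger opening in m, then dx, dy, dz in m, then a turn about the tool's z in degrees; each row is the pose to reach, as a shift and turn from the pose commanded when the command began, along the tool's axes at that moment; what a row does not reach only later rows make up. A row lasts 1/12 s, in which the tool goes at most 0.0417 m and 7.16 degrees, less where a joint would pass 70% of its speed; a pose out of reach is approached as far as the arm can. The fingers move at their own pace and stop on an object; the grip force is fixed at half the most. Time passes only in rows, so rows that do not move let the fingers close. It prints the time, the measured TCP pose, the force, the opening and the grip force at its end.
- robot.get_obs(): the state, without advancing time (a new reading comes with each control period).
- robot.snapshot(name): name is "side" or "top" or "wrist"; returns the picture (420x560x3 uint8, blue, green, red); there is no depth.
- robot.calibration(name): a dict with "vfov" (degrees; the focal length in pixels is half the picture's height over the tangent of half this angle, whatever the lens; pixels are square), "cx", "cy" (the principal point, pixels), "R" (3x3) and "t" (3): a world point X has camera coordinates R X + t; the wrist camera has in their place "hand_eye" (4x4, takes a point from camera to tool coordinates, whose origin is the TCP and whose axes are the flange's). Camera axes: x right, y down, z forward; pixel columns grow to the right and rows downward; lengths in m; the calibration is good to about 2 mm. A picture is of the moment at which its call begins: read the wrist's pose just before it. calibration takes no time and is no camera call.
- robot.finish_job(): hands the job in; it is judged then, once.
The state is a dict: "t": time; "joint_pos": joint angles; "dq": joint speeds; "joint_torque": joint torques, N m; "tool_pos": TCP position; "tool_rot": TCP orientation; "ft_force": force on the tool from outside, world axes, zero at the start; "moment": the same for the moment, N m; "width": finger opening in m; "finger_force": force on a finger pad.
Only numpy, scipy, OpenCV 4.12 (cv2) and the standard library are available. Lean on these libraries where they do the work, as an engineer would, in place of code of your own. Each camera call takes 0.05 s, during which the arm holds its last target. There are 200 camera calls.

## Task

The iron ring for hanging a pot has dropped behind the low wire guard screwed to the bench, where a hand cannot go: pick up the hooked rod by its wooden handle, pass its hook in through the guard's open side, drop it into the ring and draw the ring out along the bench until the whole ring lies flat just in front of the open side, a little clear of the guard. Then lift the hook out of the ring and lay the rod flat on the bench, outside the guard and clear of the ring. Do not touch the ring with the fingers, and leave the closed jar lid that also lies behind the guard where it is.

Things in the scene. Friction and masses are not known exactly. Their poses are not given: they have to be found in the camera images.
- hook: Loose hooked rod lying on the bench (0.2 kg). Wooden handle block 120 long, 26 wide, 46 mm high, flat underside; an 8 mm steel rod runs on from it along +x, axis 34 mm above the underside, its end turned down to 1.5 mm above the bench. Balanced within the handle, so it lies steadily. Origin: centre of the handle's underside; z up. A tool with a straight rod lies farther off: not needed.
- hook_tip (a point): Lower end of the hook (8 mm thick), 265 mm ahead of the origin of the hooked rod along its +x axis, 1.5 mm above its underside; same axes as the rod.
- ring: The loose dark iron ring, lying flat on the bench behind (inside) the guard: outside diameter 80 mm, open hole 56 mm across, 10 mm high, about 0.15 kg. Origin: centre of its underside, z up. It starts 100 to 150 mm inside the open side.
- jar_lid: A dark steel jar lid lying on the bench beside the ring behind the guard, a closed disc 72 mm in diameter and 12 mm high, no hole; to be left alone. Its centre is at least 110 mm to one side of the ring's (measured along the guard's x), on either side. Origin: centre of its underside.
- guard: Fixed cage of 5 mm steel wires, 280 mm wide (x -140 to 140), 220 mm deep (y 0 to 220), 97 mm high (92 free under the roof); wires on roof, back and both sides, one whole side open. Origin: on the bench, middle of the open side, which faces its -y, where the bench is free for 350 mm but for the hooked rod. z up.

How it is judged:
By the outcome, as a careful person would: the job done as asked, in the order asked, and still so for the second after the job is handed in, with the robot touching nothing.
It also fails if it takes over 45 s, if anything falls off the work surface, if the arm or the gripper's body presses on something with over 40 N, if the wrist force passes 120 N, or if a joint passes its speed limit or range.

## Working session

There is one attempt and no reset: what is moved stays moved. The work goes in short steps, Python scripts to look and compute and a shell command to move; the robot and the scene stay as the last step left them, time stands still between calls to the robot, and variables do not carry over. Pictures are saved under pics/ and viewed, at most 10 in all, crops included, and the job is handed in when it is done.

```bash
ls; mkdir -p pics
python3 - <<'E'
from station import robot
import cv2,json
o=robot.get_obs();print(o['t'],o['tool_pos'],o['tool_rot'],o['width'])
a=robot.snapshot('top');b=robot.snapshot('side')
cv2.imwrite('pics/top0.png',a);cv2.imwrite('pics/side0.png',b)
for n in('top','side','wrist'):print(n,robot.calibration(n))
E
```

```text
nudge.py
pics
station.py
0.0 [0.16222578 0.70615199 0.23043621] [-1.79913065e+02  7.55023836e-03  1.67064984e+02] 0.08530356442251484
top {'vfov': 44.57729163540034, 'cx': 282.6094651356559, 'cy': 205.230928161439, 'R': array([[ 0.01210635, -0.99990846,  0.00604298],
       [-0.99794128, -0.01246274, -0.06291163],
       [ 0.06298118, -0.00526891, -0.99800081]]), 't': array([-0.06178093,  0.57460602,  1.23047242])}
side {'vfov': 49.97929022956951, 'cx': 292.3464642871114, 'cy': 210.96701408588606, 'R': array([[-0.99913796, -0.0414251 , -0.00270112],
       [-0.02470305,  0.6455866 , -0.76328743],
       [ 0.03336307, -0.76256272, -0.64605341]]), 't': array([0.55840858, 0.09624981, 0.98268767])}
wrist {'vfov': 67.75904451045773, 'cx': 283.9589836660186, 'cy': 216.3286556185628, 'hand_eye': array([[ 1.87499714e-04, -9.65514063e-01, -2.60350837e-01,
         6.51969347e-02],
       [ 9.99999850e-01,  4.72558320e-05,  5.44932052e-04,
        -2.46782246e-04],
       [-5.13836465e-04, -2.60350900e-01,  9.65513928e-01,
        -1.41515341e-01],
       [ 0.00000000e+00,  0.00000000e+00,  0.00000000e+00,
         1.00000000e+00]])}
```

View pics/top0.png

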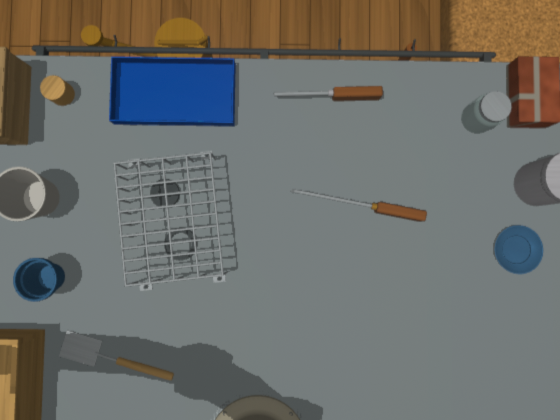

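View pics/side0.png

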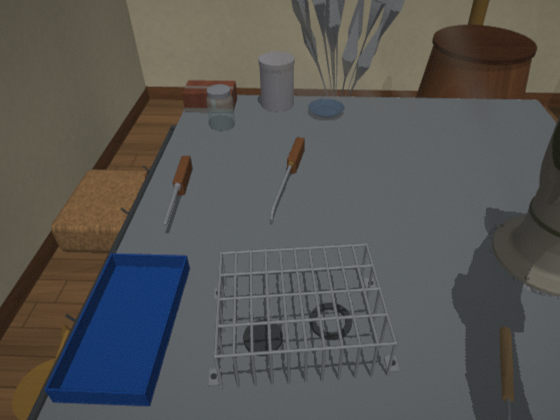

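Run:
```python
import cv2
a=cv2.imread('pics/top0.png')
c=cv2.resize(a[140:300,100:260],None,fx=3.7,fy=3.7,interpolation=cv2.INTER_CUBIC)
cv2.imwrite('pics/c1.png',c)
c=cv2.resize(a[170:240,280:440],None,fx=5,fy=5,interpolation=cv2.INTER_CUBIC)
cv2.imwrite('pics/c2.png',c)
```

```text
(no output)
```

View pics/c1.png

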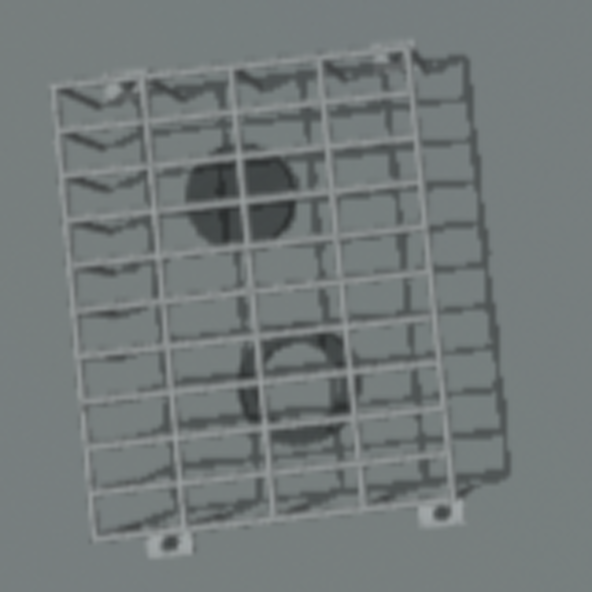

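View pics/c2.png

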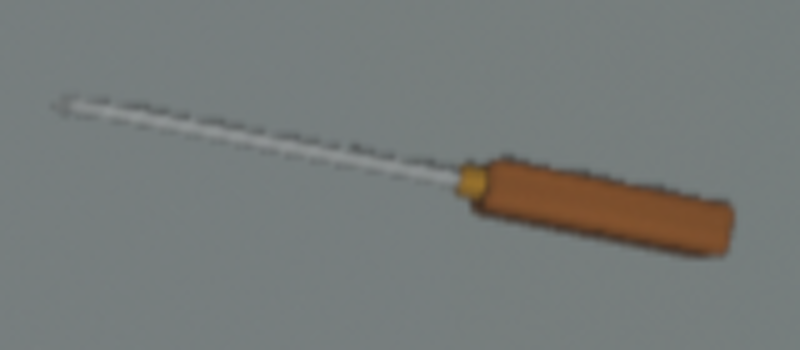

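```bash
cat > h.py <<'E'
from station import robot
import numpy as np
def px2w(uv,z,name='top',h=420):
    c=robot.calibration(name);R=np.array(c['R']);t=np.array(c['t'])
    f=h/2/np.tan(np.radians(c['vfov']/2))
    d=R.T@np.array([(uv[0]-c['cx'])/f,(uv[1]-c['cy'])/f,1]);o=-R.T@t
    return o+d*(z-o[2])/d[2]
E
python3 - <<'E'
from h import *
np.set_printoptions(precision=4,suppress=True)
A=lambda x,y:(x/3.7+100-.36,y/3.7+140-.36)
B=lambda x,y:(x/5+280-.4,y/5+170-.4)
g=[px2w(A(*p),.0945)for p in((410,47),(452,497),(95,540),(53,87))]
for p in g:print('guard',p)
op=(g[0]+g[1])/2; print('open mid',op)
ux=g[0]-g[1];ux/=np.linalg.norm(ux);ux=-ux  # guard y = inward
inn=(g[2]+g[3])/2-op;print('inward',inn,np.degrees(np.arctan2(inn[1],inn[0])),'w',np.linalg.norm(g[0]-g[1]))
print('perp-from-width',np.degrees(np.arctan2(g[0][1]-g[1][1],g[0][0]-g[1][0]))+90)
print('ring',px2w(A(300,388),.008),px2w((331,321),.008,'side'));print('lid',px2w(A(242,196),.01),px2w((263,337),.01,'side'))
h=[px2w(B(*p),.046)for p in((487,187),(728,230))]
print('handle',h,np.linalg.norm(h[0]-h[1]),(h[0]+h[1])/2)
tp=px2w(B(66,105),.034);d=tp-h[1];print('bend',tp,'tip0',px2w(B(60,105),.006),'yaw',np.degrees(np.arctan2(d[1],d[0])))
print(robot.get_obs()['t'])
E
```

```text
guard [0.6904 0.1132 0.0945]
guard [0.4126 0.0817 0.0945]
guard [0.384  0.2992 0.0945]
guard [0.6625 0.334  0.0945]
open mid [0.5515 0.0974 0.0945]
inward [-0.0283  0.2192  0.    ] 97.35629221074213 w 0.2795369350970598
perp-from-width 96.4796232432165
ring [0.4767 0.1929 0.008 ] [0.4783 0.1975 0.008 ]
lid [0.6033 0.2341 0.01  ] [0.6021 0.2386 0.01  ]
handle [array([ 0.5722, -0.2798,  0.046 ]), array([ 0.553 , -0.3948,  0.046 ])] 0.11662596946113317 [ 0.5626 -0.3373  0.046 ]
bend [ 0.61   -0.0788  0.034 ] tip0 [ 0.6125 -0.0765  0.006 ] yaw 79.78749189786863
0.1
```

```bash
cat > to.py <<'E'
import sys
from h import *
from scipy.spatial.transform import Rotation as Ro
o=robot.get_obs();x,y,z,yaw=map(float,sys.argv[1:5])
R=Ro.from_euler('xyz',o['tool_rot'],degrees=True)
d=R.inv().apply(np.array([x,y,z])-o['tool_pos']);t=(o['tool_rot'][2]-yaw+180)%360-180
print('d',d.round(4),'turn',round(t,2),'rows',max(np.linalg.norm(d)/.0417,abs(t)/7.16).round(1),'t',o['t'],'q',np.round(o['joint_pos'],1))
E
python3 to.py .56 .25 .23 79.5
python3 nudge.py '[[0.085,-0.05,-0.035,0,6],[0.085,-0.1,-0.05,0,12],[0.085,-0.14,-0.065,0,18],[0.085,-0.18,-0.08,0,24],[0.085,-0.22,-0.1,0,30],[0.085,-0.25,-0.12,0,36],[0.085,-0.28,-0.14,0,42],[0.085,-0.31,-0.16,0,48]]'
python3 to.py .6 .1 .23 79.5;python3 to.py .5626 -.3373 .15 79.5
```

```text
d [-0.4898 -0.3556  0.001 ] turn 87.57 rows 14.5 t 0.1 q [-81.5  34.4  -0.1  91.7   0.1  54.   -4.6]
t: 0.77
tool_pos: [0.418, 0.4919, 0.231]
tool_rot: [-180.0, 0.0, 118.8]
ft_force: [0.2, -0.1, -0.7]
width: 0.0854
finger_force: 0.0
d [-0.4311 -0.029   0.0011] turn 39.26 rows 10.4 t 0.7667 q [-63.5  29.3  13.2 103.3  -8.6  48.5 -17.4]
d [-0.7965 -0.2722  0.0813] turn 39.26 rows 20.3 t 0.7667 q [-63.5  29.3  13.2 103.3  -8.6  48.5 -17.4]
```

```bash
python3 nudge.py '[[0.085,-0.04,-0.003,0,5],[0.085,-0.08,-0.006,0,10],[0.085,-0.12,-0.009,0,15],[0.085,-0.16,-0.012,0,20],[0.085,-0.2,-0.015,0,25],[0.085,-0.24,-0.018,0,30],[0.085,-0.28,-0.021,0,35],[0.085,-0.32,-0.024,0,39.3]]'
python3 to.py .5626 -.3373 .15 79.5
```

```text
t: 1.43
tool_pos: [0.5515, 0.2004, 0.2312]
tool_rot: [-180.0, 0.0, 79.5]
ft_force: [0.6, 1.3, 0.3]
width: 0.0852
finger_force: 0.0
d [-0.5267  0.1087  0.0812] turn 0.03 rows 13.0 t 1.4333 q [-42.7  26.4  24.7 111.3 -15.1  45.5 -20. ]
```

```bash
python3 nudge.py '[[0.085,-0.04,0.008,0,0],[0.085,-0.08,0.016,0,0],[0.085,-0.12,0.024,0,0],[0.085,-0.16,0.032,0,0],[0.085,-0.2,0.04,0,0],[0.085,-0.24,0.048,0,0],[0.085,-0.28,0.056,0,0],[0.085,-0.32,0.064,0,0]]'
python3 nudge.py '[[0.085,-0.04,0.008,0.01,0],[0.085,-0.08,0.016,0.02,0],[0.085,-0.12,0.024,0.04,0],[0.085,-0.16,0.032,0.06,0],[0.085,-0.19,0.04,0.075,0],[0.085,-0.206,0.044,0.08,0],[0.085,-0.206,0.044,0.08,0]]'
python3 to.py .5626 -.3373 .15 79.5
python3 - <<'E'
from h import *
import cv2
cv2.imwrite('pics/w1.png',robot.snapshot('wrist'))
E
```

```text
t: 2.1
tool_pos: [0.5569, -0.1259, 0.2312]
tool_rot: [-180.0, -0.0, 79.8]
ft_force: [0.9, 0.1, -0.3]
width: 0.085
finger_force: 0.0
t: 2.68
tool_pos: [0.5619, -0.3399, 0.1492]
tool_rot: [-179.9, 0.1, 79.4]
ft_force: [0.3, 0.4, -0.1]
width: 0.085
finger_force: 0.0
d [ 0.0027  0.0002 -0.0008] turn -0.08 rows 0.1 t 2.6833 q [ 12.8  36.4  20.8 106.  -18.5  41.   33.4]
```

View pics/w1.png

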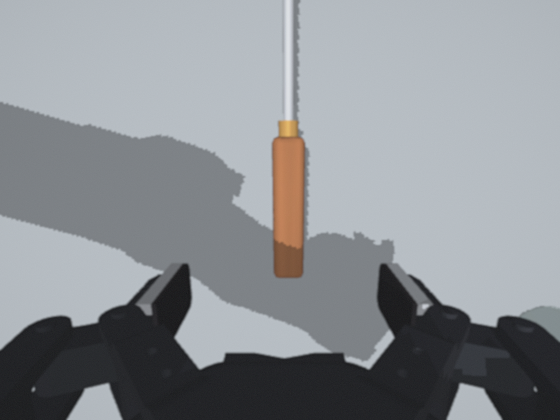

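The handle appears upright in the wrist view, from (288,138) to (288,276), parallel to the tool x axis and centred between the fingers.

Run:
```python
from h import *
from scipy.spatial.transform import Rotation as Ro
o=robot.get_obs();c=robot.calibration('wrist');H=np.array(c['hand_eye']);f=210/np.tan(np.radians(c['vfov']/2))
R=Ro.from_euler('xyz',o['tool_rot'],degrees=True).as_matrix()
def w(u,v,z):
    d=H[:3,:3]@[(u-c['cx'])/f,(v-c['cy'])/f,1];k=(z-o['tool_pos'][2]-(R@H[:3,3])[2])/(R@d)[2]
    p=H[:3,3]+k*d;return p.round(4),(o['tool_pos']+R@p).round(4)
print(w(288.5,138,.046),w(288.5,275,.046),w(289.5,0,.038))
```

```text
(array([0.0612, 0.004 , 0.1039]), array([ 0.5775, -0.2777,  0.046 ])) (array([-0.0526,  0.0045,  0.104 ]), array([ 0.5573, -0.3897,  0.046 ])) (array([0.1558, 0.0045, 0.1118]), array([ 0.5951, -0.1848,  0.038 ]))
```

```bash
python3 nudge.py '[[0.085,0.003,0.003,0.035,0],[0.085,0.003,0.003,0.07,0],[0.085,0.003,0.003,0.1,0],[0.085,0.003,0.003,0.12,0],[0.085,0.003,0.003,0.132,0],[0.085,0.003,0.003,0.136,0],[0.0,0.003,0.003,0.136,0],[0.0,0.003,0.003,0.136,0]]'
python3 nudge.py '[[0.0,0,0,0,0],[0.0,0,0,0,0],[0.0,0,0,0,0],[0.0,0,0,0,0],[0.0,0,0,0,0],[0.0,0,0,0,0]]'
```

```text
t: 3.4
tool_pos: [0.5682, -0.3322, 0.0165]
tool_rot: [179.9, 0.0, 79.8]
ft_force: [0.2, 0.5, 0.1]
width: 0.0634
finger_force: 0.0
t: 3.9
tool_pos: [0.5681, -0.3325, 0.0166]
tool_rot: [179.9, 0.0, 79.8]
ft_force: [-1.7, 1.2, 5.3]
width: 0.0251
finger_force: 60.0
```

```bash
python3 nudge.py '[[0.0,0,0,-0.005,0],[0.0,0,0,-0.012,0],[0.0,0,0,-0.02,0],[0.0,0,0,-0.025,0],[0.0,0,0,-0.025,0]]'
python3 to.py .5267 -.205 .042 97
```

```text
t: 4.32
tool_pos: [0.5682, -0.3326, 0.0419]
tool_rot: [179.9, 0.0, 79.8]
ft_force: [0.0, -0.1, -1.9]
width: 0.0252
finger_force: 58.9
d [ 0.1182 -0.0635 -0.0003] turn -17.24 rows 3.2 t 4.3167 q [ 15.4  44.3  15.8 108.8 -22.5  29.8  36.4]
```

```bash
python3 nudge.py '[[0.0,0.02,-0.01,0,-3],[0.0,0.05,-0.026,0,-7],[0.0,0.08,-0.042,0,-12],[0.0,0.105,-0.056,0,-15.5],[0.0,0.118,-0.063,0,-17.2],[0.0,0.118,-0.063,0,-17.2],[0.0,0.118,-0.063,0,-17.2]]'
python3 - <<'E'
from h import *
import cv2
a=robot.snapshot('top');cv2.imwrite('pics/t2.png',a)
cv2.imwrite('pics/t2c.png',cv2.resize(a[140:300,100:310],None,fx=3.7,fy=3.7,interpolation=cv2.INTER_CUBIC))
E
```

```text
t: 4.9
tool_pos: [0.5269, -0.2047, 0.0405]
tool_rot: [180.0, 0.0, 97.0]
ft_force: [0.9, -1.8, -2.1]
width: 0.025
finger_force: 59.1
```

View pics/t2c.png

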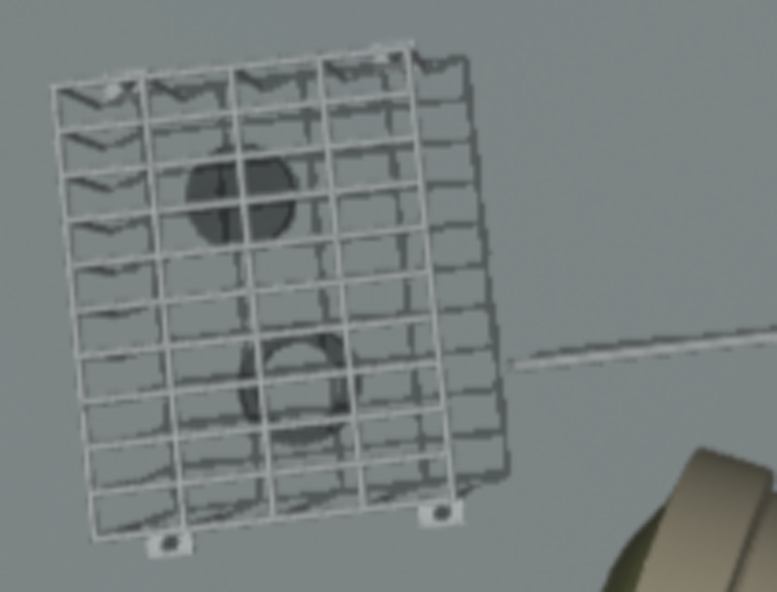

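The rod tip shows at crop (515,366), just short of the open side. The ring centre is at (300,388) and the lid is unmoved.

```bash
python3 - <<'E'
from h import *
A=lambda x,y:(x/3.7+100-.36,y/3.7+140-.36)
a=px2w(A(515,366),.058);b=px2w(A(740,338),.058);print(a,b,np.degrees(np.arctan2(*(a-b)[1::-1])), px2w(A(300,388),.008))
E
python3 to.py .5095 -.066 .042 97
```

```text
[0.49309762 0.04737911 0.058     ] [ 0.5125919  -0.09530242  0.058     ] 97.78003113901518 [0.47674138 0.19294905 0.008     ]
d [ 0.1409 -0.0008 -0.0016] turn -0.1 rows 3.4 t 4.95 q [  8.6  40.1  10.4 121.  -19.4  20.4  41.7]
```

```bash
python3 nudge.py '[[0.0,0.02,0,0,0],[0.0,0.05,0,0,0],[0.0,0.08,0,0,0],[0.0,0.11,0,0,0],[0.0,0.135,0,0,0],[0.0,0.146,0,0,0],[0.0,0.146,0,0,0],[0.0,0.146,0,0,0]]'
python3 - <<'E'
from h import *
import cv2
a=robot.snapshot('top');b=robot.snapshot('side')
k=lambda i,f:cv2.resize(i,None,fx=f,fy=f,interpolation=cv2.INTER_CUBIC)
c=k(a[140:300,100:230],3.5);d=k(b[230:390,270:400],3.5)
cv2.imwrite('pics/t3.png',cv2.resize(cv2.hconcat([c,d]),(780,480)))
E
```

```text
t: 5.62
tool_pos: [0.5097, -0.0611, 0.0404]
tool_rot: [179.9, 0.1, 96.9]
ft_force: [0.4, -1.1, -2.1]
width: 0.025
finger_force: 59.1
```

View pics/t3.png

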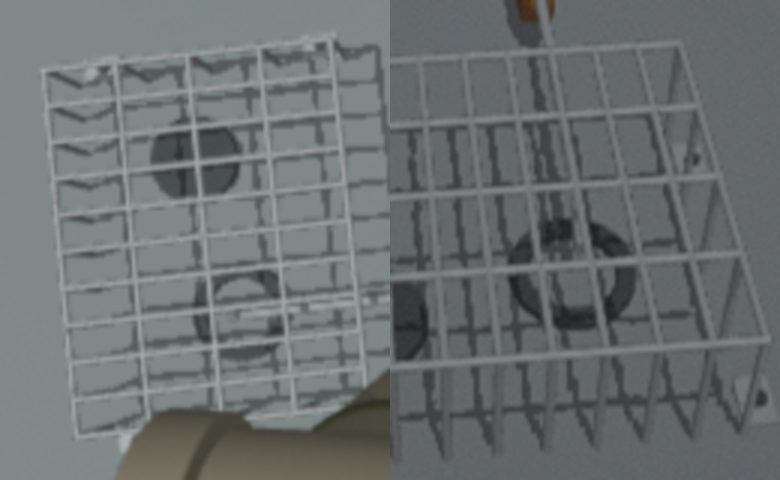

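The top view puts the tip at about (240,312), over the ring's hole centre (240,313). The side view agrees, so I'll lower the hook and draw.

```bash
python3 nudge.py '[[0.0,0,0,0.006,0],[0.0,0,0,0.014,0],[0.0,0,0,0.019,0],[0.0,0,0,0.0225,0],[0.0,0,0,0.0225,0]]'
python3 nudge.py '[[0.0,-0.006,0,0,0],[0.0,-0.012,0,0,0],[0.0,-0.018,0,0,0],[0.0,-0.024,0,0,0],[0.0,-0.03,0,0,0],[0.0,-0.037,0,0,0],[0.0,-0.045,0,0,0],[0.0,-0.053,0,0,0]]'
python3 nudge.py '[[0.0,-0.008,0,0,0],[0.0,-0.016,0,0,0],[0.0,-0.024,0,0,0],[0.0,-0.032,0,0,0],[0.0,-0.04,0,0,0],[0.0,-0.048,0,0,0],[0.0,-0.054,0,0,0],[0.0,-0.057,0,0,0]]'
```

```text
t: 6.13
tool_pos: [0.5084, -0.0605, 0.0169]
tool_rot: [-179.9, -0.0, 96.9]
ft_force: [-1.1, -0.3, -2.7]
width: 0.0251
finger_force: 59.1
t: 6.8
tool_pos: [0.5153, -0.1134, 0.0178]
tool_rot: [180.0, -0.0, 97.0]
ft_force: [0.1, 0.9, -1.8]
width: 0.0251
finger_force: 59.1
t: 7.47
tool_pos: [0.5222, -0.1704, 0.0178]
tool_rot: [180.0, 0.0, 96.9]
ft_force: [0.9, 0.7, -2.2]
width: 0.0248
finger_force: 59.1
```

```bash
python3 nudge.py '[[0.0,-0.008,0,0,0],[0.0,-0.018,0,0,0],[0.0,-0.028,0,0,0],[0.0,-0.04,0,0,0],[0.0,-0.052,0,0,0],[0.0,-0.063,0,0,0],[0.0,-0.071,0,0,0],[0.0,-0.076,0,0,0]]'
python3 - <<'E'
from h import *
import cv2
print(robot.get_obs()['tool_pos'])
a=robot.snapshot('top')
cv2.imwrite('pics/t4.png',cv2.resize(a[140:300,100:310],None,fx=3.7,fy=3.7,interpolation=cv2.INTER_CUBIC))
E
```

```text
t: 8.13
tool_pos: [0.5313, -0.2464, 0.0178]
tool_rot: [180.0, 0.0, 96.9]
ft_force: [0.6, 0.5, -1.9]
width: 0.0251
finger_force: 59.2
[ 0.53132085 -0.24642103  0.01782255]
```

View pics/t4.png

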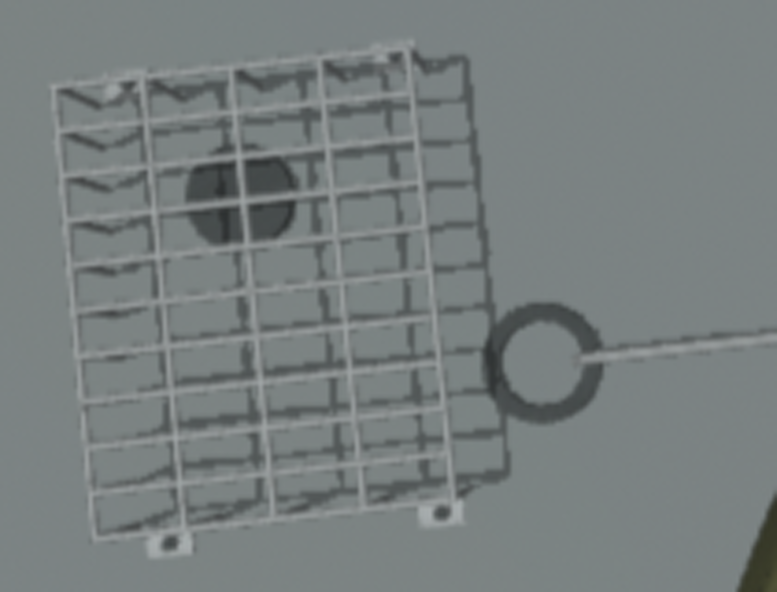

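The ring is out of the guard, hooked, with its centre at crop (543,362). The lid is unmoved at (242,196).

Run:
```python
from h import *
A=lambda x,y:(x/3.7+100-.36,y/3.7+140-.36)
r=px2w(A(543,362),.008);g=np.array([.5515,.0974]);a=np.radians(97)
print(r,'depth',(r[:2]-g)@[np.cos(a),np.sin(a)], 'lid',px2w(A(242,196),.01))
```

```text
[0.49581246 0.03287762 0.008     ] depth -0.05725483932774675 lid [0.60326604 0.23410991 0.01      ]
```

```bash
python3 nudge.py '[[0.0,0.006,0,0,0],[0.0,0.013,0,0,0],[0.0,0.019,0,0,0],[0.0,0.02,0,-0.002,0],[0.0,0.02,0,-0.01,0],[0.0,0.02,0,-0.02,0],[0.0,0.02,0,-0.027,0],[0.0,0.02,0,-0.03,0]]'
python3 nudge.py '[[0.0,-0.01,0,0,0],[0.0,-0.03,0,0,0],[0.0,-0.055,0,0,0],[0.0,-0.08,0,0,0],[0.0,-0.105,0,0,0],[0.0,-0.125,0,0,0],[0.0,-0.135,0,0,0],[0.0,-0.135,0,0,0]]'
python3 nudge.py '[[0.0,0,0,0.008,0],[0.0,0,0,0.017,0],[0.0,0,0,0.024,0],[0.0,0,0,0.028,0],[0.0,0,0,0.03,0],[0.0,0,0,0.031,0],[0.0,0,0,0.031,0]]'
```

```text
t: 8.85
tool_pos: [0.5296, -0.2253, 0.0496]
tool_rot: [179.9, 0.1, 97.0]
ft_force: [0.3, 0.9, -1.7]
width: 0.0255
finger_force: 59.1
t: 9.52
tool_pos: [0.5446, -0.3624, 0.0478]
tool_rot: [180.0, 0.1, 96.8]
ft_force: [0.2, -0.4, -1.2]
width: 0.025
finger_force: 59.1
t: 10.1
tool_pos: [0.5452, -0.3578, 0.0167]
tool_rot: [-180.0, -0.1, 97.0]
ft_force: [0.8, 0.2, -2.4]
width: 0.0255
finger_force: 59.1
```

```bash
python3 nudge.py '[[0.0,0,0,0.0007,0],[0.0,0,0,0.0007,0],[0.03,0,0,0.0007,0],[0.05,0,0,0.0007,0],[0.085,0,0,0.0007,0],[0.085,0,0,0.0007,0],[0.085,0,0,0.0007,0],[0.085,0,0,0.0007,0]]'
python3 nudge.py '[[0.085,0,0,0,0],[0.085,0,0,-0.01,0],[0.085,0,0,-0.03,0],[0.085,0,0,-0.06,0],[0.085,0,0,-0.09,0],[0.085,0,0,-0.12,0],[0.085,0,0,-0.15,0],[0.085,0,0,-0.15,0]]'
python3 - <<'E'
from h import *
import cv2
cv2.imwrite('pics/t5.png',robot.snapshot('top'))
cv2.imwrite('pics/s5.png',robot.snapshot('side'))
E
```

```text
t: 10.77
tool_pos: [0.5452, -0.3589, 0.0161]
tool_rot: [180.0, 0.0, 97.0]
ft_force: [-0.3, 0.1, -0.1]
width: 0.085
finger_force: 0.0
t: 11.43
tool_pos: [0.5474, -0.3607, 0.1728]
tool_rot: [179.6, 0.3, 96.9]
ft_force: [-0.5, -1.0, -0.4]
width: 0.0848
finger_force: 0.0
```

View pics/t5.png

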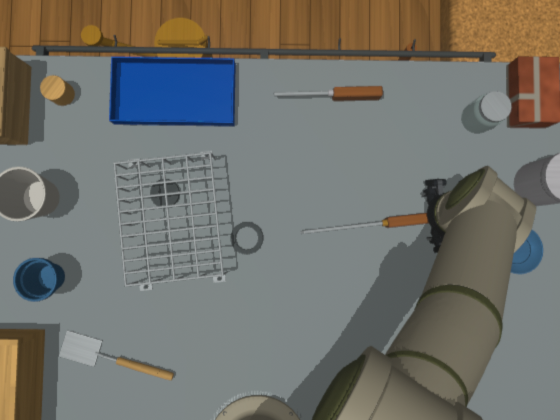

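View pics/s5.png

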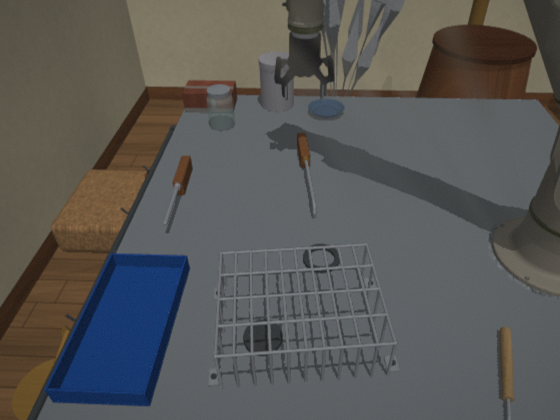

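The ring lies flat in front of the guard at top (247,238) and the rod lies flat with its tip at (305,232). The lid is unmoved. I'll cross-check the clearance from the side camera before handing in.

Run:
```python
from h import *
r=px2w((321.5,258),.008,'side')[:2];a=px2w((219,249),.0945,'side')[:2];b=px2w((369,246),.0945,'side')[:2]
u=(b-a)/np.linalg.norm(b-a);n=np.array([-u[1],u[0]])
gap=abs((r-a)@n)-.04;print(r,a,b,gap)
if .005<gap<.04: print(robot.finish_job())
```

```text
[0.49477688 0.0356369 ] [0.69558188 0.10257063] [0.40674478 0.08319884] 0.013346250771915188
the job is handed in; nothing more can be done
None
```

The job is handed in: the ring lies flat about 15 mm in front of the guard's open side, the hooked rod lies flat on the bench outside the guard with its tip about 80 mm short of the ring, and the jar lid has not moved.

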